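Build a level dessert display from risers, spacers, board and star moulds

ROBOT

A 6-joint arm with a two-finger parallel gripper is mounted at the origin on the work surface. World frame = base frame: x ahead of the robot, y to its left, z up, the work surface at z = 0. Lengths are in m, angles in degrees, forces in N, time in s.
With the tool pointing down it reaches from about 0.25 to 0.8 m from the base axis. Payload 8.5 kg.
Tool frame: the origin (TCP) lies on the front face of the gripper's body, between the roots of the fingers; the fingertips stand 73 mm ahead of it and the grasp point (between the pads) lies robot.grip_point_offset ahead of it (robot.grip_point_offset is the distance from the TCP to the grasp point, in m); z points along the fingers, y is the line along which they close (so a half turn about z gives the same grasp; the last joint's range is limited). The gripper opens to 85 mm and grips with 20 to 120 N. Pads are 22 mm wide; open, the fingers measure 114 mm over their backs; the gripper's body (76 mm by 85 mm) begins 54 mm behind the grasp point. The pads swing forward as they close: fully open they stand 13 mm farther back than shut.
Start: joints at [-75.344, 13.648, -0.773, 75.585, 0, 90], TCP at [0.133, -0.508, 0.304] pointing down, gripper open.
Joint ranges: [-152.45, 152.45], [-59.26, 108.67], [-65.41, 83.53], [-104.44, 129.93], [-82.83, 76.93], [-180, 180]. Speed limits (degrees/s): [127.2, 127.2, 159.86, 180, 180, 180].

INTERFACE

Orientations are given as [roll, pitch, yaw] about the fixed x, y, z axes, in that order (R = Rz(yaw) Ry(pitch) Rx(roll)).
In Python, from rig import observe, cams, robot gives the robot as it stands.
- The arm moves only by the tool drive_tool, never from a script. Its argument "motion" is a list of rows, each a list of 2 entries, a list of its own where there are three numbers: the shift along the tool's x, y, z in mm, then the turn about the tool's z in rad. In form: [[[x, y, z], yaw], ...]. A call has 1 to 12 rows; each row is the pose to reach, as a shift and turn from the pose commanded when the call began, along the tool's axes at that moment; what a row does not reach only later rows make up. A row lasts 1/12 s, in which the tool goes at most 41.7 mm and 7.16 degrees, less where a joint would pass 70% of its speed; a pose out of reach is approached as far as the arm can. A call with a gripper value outside its range is refused whole. "claw" is the closure, from -1 (fully open) to 1 (shut), so that 0 is half open, set as the call begins (left out, the last holds). The fingers move at their own pace and stop on an object; "squeeze" is the grip in N (left out, the last holds). Time passes only in rows, so rows that repeat a pose let the fingers close. It gives the time, the measured TCP pose, the force, the opening and the grip force at its end, in the units of the state.
- observe(): the state, without advancing time (a new reading comes with each control period).
- cams.capture(name): name is "side" or "top" or "wrist"; returns (picture, depth): 384x512x3 uint8, blue, green, red; 384x512 float32, m along the optical axis (not along the pixel's ray), 0 where there is no reading.
- cams.camera_params(name): a dict with "fovy" (degrees; the focal length in pixels is half the picture's height over the tangent of half this angle, whatever the lens; pixels are square), "cx", "cy" (the principal point, pixels), "R" (3x3) and "t" (3): a world point X has camera coordinates R X + t. Camera axes: x right, y down, z forward; pixel columns grow to the right and rows downward; lengths in m; the calibration is good to about 2 mm. The wrist camera is an equidistant fisheye: a pixel r from the principal point sees the ray r / f radians off the axis. A picture is of the moment at which its call begins: read the wrist's pose just before it. camera_params takes no time and is no camera call; for the wrist camera it gives the pose at the moment of the call.
- robot.finish_job(): hands the job in; it is judged then, once.
The state is a dict: "clock": time; "joint_positions": joint angles; "joint_velocities": joint speeds; "joint_efforts": joint torques, N m; "tool_pos": TCP position; "ee_rot": TCP orientation; "contact_force": force on the tool from outside, world axes, zero at the start; "moment": the same for the moment, N m; "opening": finger opening in m; "gripper_force": force on a finger pad.
Only numpy, scipy, OpenCV 4.12 (cv2) and the standard library are available. Lean on these libraries where they do the work, as an engineer would, in place of code of your own. Each camera call takes 0.05 s, during which the arm holds its last target. There are 200 camera calls.

TASK

Make a raised display on the sideboard: on the middle of the low riser stack the two round wooden spacers that together bring it level with the tall riser, the thicker one underneath, then lay the long serving board squarely and centrally across both risers so that it lies level. Then stand the two star moulds upright on the board, the large one centred over the tall riser and the small one centred over the low riser, and let go. Leave the unneeded spacers and the ring mould where they are.

Things in the scene. Friction and masses are not known exactly. Their poses are not given: they have to be found in the camera images.
- low_riser: Low riser: fixed square pad of pale pine, 70 x 70 mm and 16 mm high, 190 mm (centre to centre) from the tall riser. Origin: centre of its underside, on the table. Its y axis lies along the line through both risers (the tall one may be on either side); z up. Table top is at height 0.
- tall_riser: Tall riser: fixed square block of pale pine, 70 x 70 mm and 46 mm high, turned the same way as the low riser. Origin: centre of its underside, on the table; y along the line through both risers, z up.
- spacer_10: Smallest spacer. Round flat disc of plain mid-brown wood, 40 mm across and 10 mm thick, lying flat. Origin: centre of its underside. z up. 15 g.
- spacer_14: Second smallest spacer. Round flat disc of plain mid-brown wood, 46 mm across and 14 mm thick, lying flat. Origin: centre of its underside. z up. 20 g.
- spacer_20: Second largest spacer. Round flat disc of plain mid-brown wood, 54 mm across and 20 mm thick, lying flat. Origin: centre of its underside. z up. About 35 g.
- spacer_26: Largest spacer. Round flat disc of plain mid-brown wood, 62 mm across and 26 mm thick, lying flat. Origin: centre of its underside. z up. 55 g.
- board: Long dark wooden serving board, flat and plain, 60 mm wide (its x), 250 mm long (its y) and 12 mm thick, lying flat on the table. Origin: centre of its underside. About 160 g.
- star_large: Large star mould. Square block of pale wood, 52 x 52 mm and 24 mm high, with a dark carved five-pointed star on its top face. Origin: centre of its underside; x and y point to its sides, z up. About 50 g.
- star_small: Small star mould. Square block of pale wood, 40 x 40 mm and 20 mm high, with a dark carved five-pointed star on its top face. Origin: centre of its underside; x and y point to its sides, z up. About 30 g.
- ring_mould: Ring mould. Square block of pale wood, 46 x 46 mm and 22 mm high, with a dark carved pair of rings, one inside the other, on its top face. Origin: centre of its underside; x and y point to its sides, z up. 40 g.
Mind the look-alikes: they are no part of the job. Leave any blue or red look-alike of the star_large alone. Leave any red look-alike of the star_small alone.

How it is judged:
By the outcome, as a careful person would: the job done as asked, in the order asked, and still so for the second after the job is handed in, with the robot touching nothing.
It also fails if it takes over 106 s, if anything falls off the work surface, if the arm or the gripper's body presses on something with over 40 N, if the wrist force passes 120 N, or if a joint passes its speed limit or range.

## Working session

There is one attempt and no reset: what is moved stays moved. The work goes in short steps, Python scripts to look and compute and a tool call to move; the robot and the scene stay as the last step left them, time stands still between calls to the robot, and variables do not carry over. Pictures are saved under pics/ and viewed, at most 17 in all, crops included, and the job is handed in when it is done.

Besides the shell and the picture viewer there is one more tool, called after ">>>" as name(argument=value, ...), one argument or row to a line, values as JSON. drive_tool: Moves the arm, as the interface text tells. Its arguments: {"type":"object","properties":{"motion":{"type":"array"},"claw":{"type":"number"},"squeeze":{"type":"number"}},"required":["motion"]}

```bash
ls; mkdir -p pics
python3 - <<'E'
from rig import observe,cams,robot
import cv2,numpy as np
s=observe();print(s, robot.grip_point_offset)
for n in("top","side"):
    p,d=cams.capture(n);cv2.imwrite(f"pics/{n}0.png",p);np.save(f"pics/{n}0.npy",d)
    c=cams.camera_params(n);print(n,c)
E
```

```text
pics
{'clock': 0.0, 'joint_positions': array([-7.53455398e+01,  1.36831501e+01, -8.16603215e-01,  7.55832792e+01,
        1.07319618e-03,  9.00000971e+01]), 'joint_velocities': array([-0.02986066,  0.03563693, -0.01645602, -0.02050652,  0.04913501,
        0.00132874]), 'joint_efforts': array([-4.60120034e-03, -5.38783729e+01,  3.46440554e+01,  1.85365020e-02,
       -3.53751648e-04, -3.11201825e-05]), 'tool_pos': array([ 0.13274803, -0.50763158,  0.30325976]), 'ee_rot': array([-1.79916967e+02, -1.07305430e-03,  1.46543615e+01]), 'contact_force': array([ 0.12113481, -0.08948824, -0.39642396]), 'moment': array([-0.01172593,  0.00022896,  0.03115046]), 'gripper_force': 0.0, 'opening': 0.08547320352522224} 0.0539
top {'fovy': 53.45937675692797, 'cx': 253.29967078388387, 'cy': 194.77960985976125, 'R': array([[-0.02125347, -0.99974071,  0.00817366],
       [-0.9902735 ,  0.0199264 , -0.13770015],
       [ 0.13750157, -0.01102077, -0.99044024]]), 't': array([-0.1054977 ,  0.43368456,  1.18317335])}
side {'fovy': 42.70303591889024, 'cx': 264.65805337364696, 'cy': 190.33910023798344, 'R': array([[-0.97956698, -0.20031884, -0.01791374],
       [-0.096778  ,  0.54757403, -0.8311418 ],
       [ 0.17630246, -0.81242541, -0.5557719 ]]), 't': array([0.40866514, 0.14229159, 1.2675568 ])}
```

View pics/top0.png

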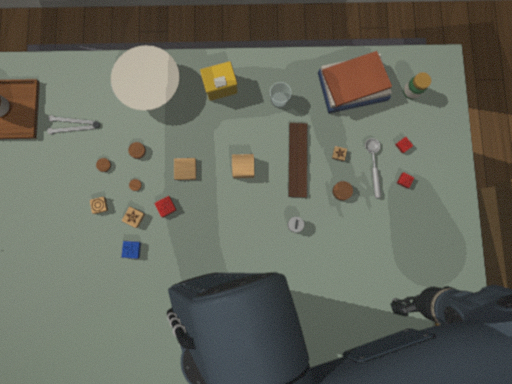

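View pics/side0.png

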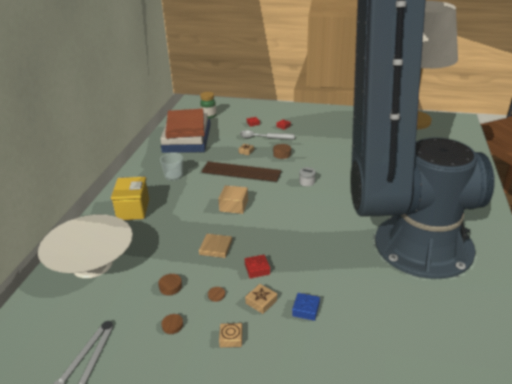

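The top view shows, in (col,row), the low riser about (185,169), tall riser (243,165), board (298,160), small star (340,154) and large star (133,217). The spacers are at (137,150), (104,165), (135,185) and (342,190), the ring mould at (98,204), and red/blue look-alikes elsewhere. The spacers needed are 20 + 10 mm.

```bash
cat > h.py <<'E'
import numpy as np,cv2
from rig import observe,cams,robot
from scipy.spatial.transform import Rotation as Ro
def ray(c,uv,fish=False):
    uv=np.atleast_2d(np.asarray(uv,float)); f=192/np.tan(np.radians(c["fovy"]/2))
    q=(uv-[c["cx"],c["cy"]])/f
    if fish:
        r=np.linalg.norm(q,axis=1,keepdims=True)+1e-12
        q=np.c_[q/r*np.sin(r),np.cos(r)]
    else: q=np.c_[q,np.ones(len(q))]
    R=np.array(c["R"]);return -R.T@np.array(c["t"]), q@R
def plane(c,uv,z,fish=False):
    o,d=ray(c,uv,fish); return (o+d*((z-o[2])/d[:,2])[:,None])[:,:2]
def rect(P):
    (x,y),(w,h),a=cv2.minAreaRect((P*1000).astype(np.float32))
    return np.round([x,y,w,h,a],1)
def go(xy,z,yaw):
    """shift (mm, tool axes) and turn (rad) to bring TCP to xy(mm), z(mm), yaw deg (mod 180)"""
    s=observe();R=Ro.from_euler('xyz',s["ee_rot"],degrees=True).as_matrix()
    d=R.T@(np.array([xy[0],xy[1],z])/1-s["tool_pos"]*1000)
    t=-(yaw-s["ee_rot"][2]);t=(t+90)%180-90
    return np.round(d,1),np.round(np.radians(t),3),np.round(s["joint_positions"][5],0)
E
python3 - <<'E'
from h import *
p=cv2.imread("pics/top0.png");c=cams.camera_params("top")
lab=cv2.cvtColor(p,cv2.COLOR_BGR2HSV)
m=((((lab[...,0]<25)|(lab[...,0]>170)|((lab[...,0]>105)&(lab[...,0]<130)&(lab[...,1]>150)))&(lab[...,1]>80))*255).astype(np.uint8)
m[:,:0]=0
pts={'low':(185,169,.016),'tall':(243,165,.046),'sA':(137,150,.02),'sB':(104,165,.02),'sC':(135,185,.01),'sD':(342,190,.02),'ring':(98,204,.022),'SL':(133,217,.024),'SS':(340,154,.02),'board':(298,160,.012),'redL':(165,207,.024),'blue':(131,250,.024),'r1':(404,145,.02),'r2':(405,180,.02)}
n,l=cv2.connectedComponents(m)
for k,(u,v,z) in pts.items():
    w=l[v-12:v+13,u-12:u+13];w=w[w>0]
    if len(w)==0: print(k,'none',lab[v,u]);continue
    i=np.bincount(w).argmax();cs=cv2.findContours((l==i).astype(np.uint8),0,1)[0]
    q=plane(c,cs[0][:,0],z);d=np.load("pics/top0.npy")[v,u]
    o,r=ray(c,(u,v));print(k,rect(q),(l==i).sum(),'z',round(float((o+r[0]*d)[2]),3),lab[v,u])
E
```

```text
low [524.1 107.1  68.3  70.4  90. ] 471 z 0.02 [ 16 107 153]
tall [523.9 -81.9  66.9  74.5  88.9] 502 z 0.047 [ 15 115 186]
sA [589.3 262.6  50.8  48.7   1. ] 207 z 0.017 [ 14 147 116]
sB [541.6 369.7  45.   42.8  46.3] 159 z 0.014 [ 13 136 126]
sC [475.5 269.6  36.5  35.6   1.1] 115 z 0.011 [ 13 141 127]
sD [ 441.1 -402.2   58.7   60.7   42.7] 293 z 0.024 [ 12 130 106]
ring [410.3 379.6  48.   48.6  13.2] 225 z 0.018 [ 17 120 189]
SL [369.5 268.7  54.6  50.2  62.7] 279 z 0.026 [ 16 114 107]
SS [ 564.4 -398.    41.4   41.7   74.4] 155 z 0.02 [ 15 120  96]
board [ 549.3 -262.    55.8  245.2   87.7] 1272 z 0.008 [  9 102  80]
redL [402.  167.1  55.2  53.5  26.5] 293 z 0.023 [  1 173 125]
blue [267.8 273.4  49.8  47.6  85.4] 245 z 0.026 [111 180 132]
r1 [ 589.5 -612.    41.    45.9   35.2] 171 z 0.021 [  1 175 143]
r2 [ 471.6 -607.9   44.2   44.1   60.2] 182 z 0.021 [  1 183 148]
```

```bash
python3 -c "
from h import *
print(go((490,12),400,90))"
```

```text
(array([ 477.1, -412.5,  -96.1]), np.float64(-1.315), np.float64(90.0))
```

>>> drive_tool(
  motion=[
    [[477,-412,-96],-1.315],
    [[477,-412,-96],-1.315],
    [[477,-412,-96],-1.315],
    [[477,-412,-96],-1.315],
    [[477,-412,-96],-1.315],
    [[477,-412,-96],-1.315],
    [[477,-412,-96],-1.315],
    [[477,-412,-96],-1.315],
    [[477,-412,-96],-1.315],
    [[477,-412,-96],-1.315],
    [[477,-412,-96],-1.315],
    [[477,-412,-96],-1.315],
  ],
  claw=-1,
  squeeze=30,
)

```text
clock: 1.1
tool_pos: [0.4135, -0.0986, 0.3795]
ee_rot: [180.0, 0.0, 90.3]
contact_force: [1.2, -2.1, 0.6]
opening: 0.0852
gripper_force: 0.0
```

```bash
python3 -c "
from h import *
print(go((490,12),400,90), observe()['tool_pos'])"
```

```text
(array([110.2,  77. , -20.5]), np.float64(0.005), np.float64(76.0)) [ 0.41348651 -0.09858498  0.37951229]
```

>>> drive_tool(
  motion=[
    [[95,72,-20],0],
    [[95,72,-20],0],
    [[95,72,-20],0],
    [[95,72,-20],0],
    [[95,72,-20],0],
    [[95,72,-20],0],
  ],
)

```text
clock: 1.6
tool_pos: [0.4846, -0.0056, 0.3986]
ee_rot: [-179.9, 0.0, 90.1]
contact_force: [-0.0, -0.4, -0.6]
opening: 0.0856
gripper_force: 0.0
```

Run:
```python
from h import *
s=observe();print(s['tool_pos'],s['ee_rot'])
c=cams.camera_params("wrist");p,d=cams.capture("wrist");print(c)
cv2.imwrite("pics/w1.png",p)
```

```text
[ 0.48463323 -0.00561445  0.39864893] [-1.79912466e+02  8.85506452e-03  9.00509283e+01]
{'fovy': 65.70646984690485, 'cx': 254.63131776047575, 'cy': 189.35206119347592, 'R': array([[ 9.99999909e-01,  4.25717369e-04,  1.11284578e-05],
       [ 4.01213912e-04, -9.50559592e-01,  3.10541947e-01],
       [ 1.42781363e-04, -3.10541914e-01, -9.50559677e-01]]), 't': array([-0.48405463, -0.07475049,  0.46818906])}
```

View pics/w1.png

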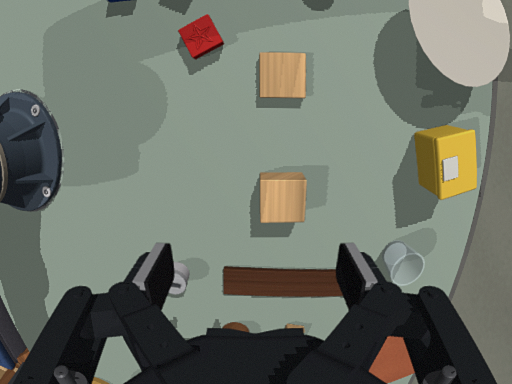

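The wrist view shows the tall riser at (283,198), the low riser at (282,76), the board at (285,282) and the red look-alike star at (201,37). The risers are clear.

```bash
cat >> h.py <<'E'
def blobs(p,c,fish,seeds,hue=(5,25),smin=80,vmin=0,debug=None):
    """seeds: {name:(u,v,z,vmin)} -> rect in mm of colour blob under the seed, ray-cast onto z"""
    H=cv2.cvtColor(p,cv2.COLOR_BGR2HSV);out={}
    for k,(u,v,z,vm) in seeds.items():
        m=((H[...,0]>=hue[0])&(H[...,0]<=hue[1])&(H[...,1]>smin)&(H[...,2]>=vm)).astype(np.uint8)
        m=cv2.morphologyEx(m,cv2.MORPH_CLOSE,np.ones((3,3)))
        n,l=cv2.connectedComponents(m);w=l[max(0,v-10):v+11,max(0,u-10):u+11];w=w[w>0]
        if len(w)==0: out[k]=None;continue
        m=(l==np.bincount(w).argmax()).astype(np.uint8)
        q=max(cv2.findContours(m,0,1)[0],key=len)[:,0]
        P=plane(c,q,z,fish);(x,y),r=cv2.minEnclosingCircle((P*1000).astype(np.float32))
        out[k]=(rect(P),np.round([x,y,r],1),H[v,u],[int(q[:,0].min()),int(q[:,0].max()),int(q[:,1].min()),int(q[:,1].max())])
    return out
E
python3 - <<'E'
from h import *
p=cv2.imread("pics/w1.png");c=cams.camera_params("wrist")
H=cv2.cvtColor(p,cv2.COLOR_BGR2HSV);print(H[172:182,283,2],H[50:58,283,2],H[94:100,283,2],H[215:228,283,2])
for k,v in blobs(p,c,True,{'tall':(283,205,.046,0),'tall_hi':(283,205,.046,195),'low':(282,76,.016,0),'board':(285,282,.012,0)}).items(): print(k,v)
E
```

```text
[137 158 162 162 166 163 157 168 222 213] [155 141 149 199 194 192 190 192] [197 199 190 121  96 101] [210 210 210 209 208 209 192 133  97 100  98 100  99]
tall (array([ 5.265e+02, -7.740e+01,  6.910e+01,  8.050e+01,  3.000e-01]), array([525.7, -77.5,  51.6]), array([ 16, 111, 211], dtype=uint8), [260, 306, 172, 222])
tall_hi (array([ 5.217e+02, -8.260e+01,  5.670e+01,  6.650e+01,  1.000e-01]), array([521.7, -81.8,  43. ]), array([ 16, 111, 211], dtype=uint8), [261, 299, 180, 221])
low (array([5.252e+02, 1.065e+02, 6.920e+01, 6.910e+01, 5.000e-01]), array([525.7, 106.3,  47.3]), array([ 17, 111, 197], dtype=uint8), [259, 305, 52, 97])
board (array([ 542.8, -259.4,   64.3,  232.9,   87.1]), array([ 542.8, -259.9,  120.3]), array([  8, 140,  71], dtype=uint8), [224, 342, 267, 296])
```

```bash
python3 -c "
from h import *
print(go((520,230),240,90.3))"
```

```text
(array([236.2,  35.7, 158.8]), np.float64(-0.006), np.float64(89.0))
```

>>> drive_tool(
  motion=[
    [[236,35,158],-0.004],
    [[236,35,158],-0.004],
    [[236,35,158],-0.004],
    [[236,35,158],-0.004],
    [[236,35,158],-0.004],
    [[236,35,158],-0.004],
    [[236,35,158],-0.004],
    [[236,35,158],-0.004],
    [[236,35,158],-0.004],
    [[236,35,158],-0.004],
  ],
)

```text
clock: 2.48
tool_pos: [0.5199, 0.229, 0.2416]
ee_rot: [-180.0, 0.0, 90.2]
contact_force: [0.6, -1.2, 0.5]
opening: 0.0855
gripper_force: 0.0
```

Run:
```python
from h import *
s=observe();print(s['tool_pos'],s['ee_rot'])
c=cams.camera_params("wrist");p,d=cams.capture("wrist")
cv2.imwrite("pics/w2.png",p)
import pickle;pickle.dump(c,open("pics/w2.pkl","wb"))
```

```text
[0.51989094 0.22897929 0.24162067] [-1.79989891e+02  2.15679267e-02  9.01634729e+01]
```

View pics/w2.png

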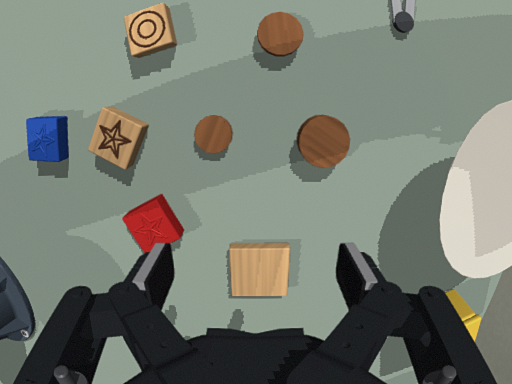

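The wrist view shows spacer_20 at (323,140), spacer_10 at (213,134), the large star at (118,138), spacer_14 at (280,33) and the low riser at (260,270).

Run:
```python
from h import *
import pickle
p=cv2.imread("pics/w2.png");c=pickle.load(open("pics/w2.pkl","rb"))
H=cv2.cvtColor(p,cv2.COLOR_BGR2HSV);print(H[134,225:240],H[134,338:356])
for k,v in blobs(p,c,True,{'s20':(330,140,.020,0),'s10':(213,134,.01,0),'s14':(280,33,.014,0),'SL':(100,140,.024,170),'SLall':(100,140,.024,0),'low':(260,270,.016,0)}).items(): print(k,v)
x=blobs(p,c,True,{'s20':(330,140,.020,0)})['s20'][1]
print(go(x[:2],180,90.3),go(x[:2],73,90.3))
```

```text
[[ 13 150 129]
 [ 13 145 127]
 [ 13 146 126]
 [ 12 146 124]
 [ 13 150 122]
 [ 12 151 118]
 [ 12 152 106]
 [ 19  53 106]
 [ 58  23 133]
 [ 64  25 143]
 [ 65  23 142]
 [ 65  24 141]
 [ 65  23 142]
 [ 65  24 140]
 [ 62  24 140]] [[ 12 145 123]
 [ 12 148 124]
 [ 12 144 124]
 [ 12 150 124]
 [ 12 147 123]
 [ 13 145 125]
 [ 13 145 125]
 [ 12 145 123]
 [ 12 149 120]
 [ 12 150 119]
 [ 13 108 118]
 [ 38  31 131]
 [ 68  27 143]
 [ 64  25 141]
 [ 63  22 141]
 [ 60  23 142]
 [ 65  24 141]
 [ 60  24 141]]
s20 (array([588.5, 264.9,  52.5,  55. ,  76.9]), array([589. , 265.6,  27.9]), array([ 12, 149, 120], dtype=uint8), [297, 349, 115, 167])
s10 (array([476.6, 270.1,  39.4,  38.5,  78. ]), array([476.6, 270.2,  20. ]), array([ 12, 149, 130], dtype=uint8), [194, 231, 115, 153])
s14 (array([543.8, 372.7,  44.4,  45.1,   1.6]), array([544.3, 372.5,  23.3]), array([ 12, 147, 137], dtype=uint8), [257, 302, 12, 55])
SL (array([371.3, 272.3,  50.7,  49.7,  62.4]), array([371.9, 272.3,  34.6]), array([ 16, 111, 183], dtype=uint8), [89, 141, 107, 167])
SLall (array([375. , 272.2,  56.2,  56.7,  62.6]), array([375. , 272.1,  38.9]), array([ 16, 111, 183], dtype=uint8), [88, 148, 107, 169])
low (array([525.1, 111.7,  75.1,  69.4,  90. ]), array([524.9, 111.1,  49.5]), array([ 16, 110, 204], dtype=uint8), [229, 289, 243, 295])
(array([36.6, 68.9, 62.2]), np.float64(-0.003), np.float64(114.0)) (array([ 36.6,  68.8, 169.2]), np.float64(-0.003), np.float64(114.0))
```

>>> drive_tool(
  motion=[
    [[36,68,60],0],
    [[36,68,60],0],
    [[36,68,60],0],
    [[36,68,110],0],
    [[36,68,140],0],
    [[36,68,160],0],
    [[36,68,164],0],
    [[36,68,164],0],
  ],
)

```text
clock: 3.2
tool_pos: [0.5876, 0.2652, 0.077]
ee_rot: [-179.9, 0.0, 90.1]
contact_force: [-0.3, -0.3, -0.3]
opening: 0.085
gripper_force: 0.0
```

>>> drive_tool(
  motion=[
    [[0,0,0],0],
    [[0,0,0],0],
    [[0,0,0],0],
    [[0,0,0],0],
    [[0,0,0],0],
    [[0,0,0],0],
  ],
  claw=1,
  squeeze=25,
)

```text
clock: 3.7
tool_pos: [0.589, 0.2669, 0.08]
ee_rot: [179.8, -0.1, 90.2]
contact_force: [-0.1, -2.3, 8.5]
opening: 0.0527
gripper_force: 25.0
```

```bash
python3 -c "
from h import *
s=observe();print(s['tool_pos'],s['opening'],s['gripper_force'],s['contact_force'],go((525.3,106.5),160,90.3),go((525.3,106.5),93,90.3))"
```

```text
[0.5890369  0.26690109 0.0799584 ] 0.052701810921809505 25.009925365447998 [-0.10964038 -2.28209316  8.45716301] (array([-160.1,  -64. ,  -80.5]), np.float64(-0.001), np.float64(114.0)) (array([-160.1,  -64.3,  -13.5]), np.float64(-0.001), np.float64(114.0))
```

>>> drive_tool(
  motion=[
    [[0,0,-40],0],
    [[-40,-16,-65],0],
    [[-80,-32,-65],0],
    [[-120,-48,-65],0],
    [[-150,-60,-65],0],
    [[-159,-63,-65],0],
    [[-159,-63,-50],0],
    [[-159,-63,-40],0],
    [[-159,-63,-35],0],
    [[-159,-63,-35],0],
  ],
)

```text
clock: 4.53
tool_pos: [0.5252, 0.1078, 0.1115]
ee_rot: [-179.9, 0.0, 90.3]
contact_force: [-0.2, 0.8, -0.1]
opening: 0.0522
gripper_force: 27.0
```

Run:
```python
from h import *
s=observe();print(s['tool_pos'],s['ee_rot'],s['opening'],s['contact_force'],go((525.3,106.5),97,90.3))
p,d=cams.capture("wrist");cv2.imwrite("pics/w3.png",p)
```

```text
[0.52516498 0.10776902 0.11146849] [-1.79925700e+02  2.88451676e-03  9.02641557e+01] 0.05224978764783066 [-0.1677538   0.7962675  -0.06316417] (array([-1.3,  0.1, 14.5]), np.float64(-0.001), np.float64(101.0))
```

View pics/w3.png

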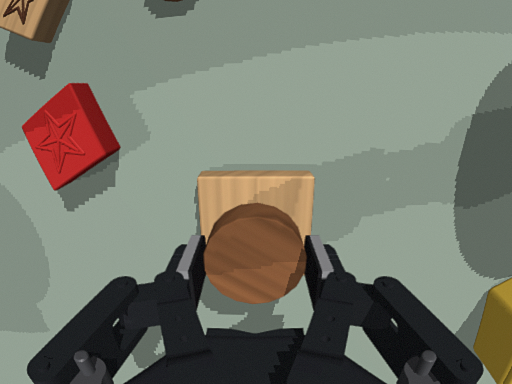

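The wrist view shows the disc held at (256,255), centred in x on the low riser (256,~230).

>>> drive_tool(
  motion=[
    [[-1,0,8],0],
    [[-1,0,12],0],
    [[-1,0,14.5],0],
    [[-1,0,14.5],0],
  ],
)

```text
clock: 4.92
tool_pos: [0.5251, 0.1066, 0.097]
ee_rot: [-179.9, 0.0, 90.3]
contact_force: [-0.4, -0.5, -0.1]
opening: 0.0527
gripper_force: 27.0
```

>>> drive_tool(
  motion=[
    [[0,0,1],0],
    [[0,0,2],0],
    [[0,0,2],0],
  ],
)

```text
clock: 5.17
tool_pos: [0.5256, 0.1065, 0.096]
ee_rot: [180.0, -0.0, 90.2]
contact_force: [-0.7, -0.8, 2.2]
opening: 0.0527
gripper_force: 27.2
```

>>> drive_tool(
  motion=[
    [[0,0,0],0],
    [[0,0,0],0],
    [[0,0,0],0],
    [[0,0,0],0],
    [[0,0,-35],0],
    [[-20,0,-75],0],
    [[-50,0,-110],0],
    [[-50,0,-110],0],
    [[-50,0,-110],0],
  ],
  claw=-0.8,
)

```text
clock: 5.92
tool_pos: [0.527, 0.0552, 0.2082]
ee_rot: [179.7, -0.0, 90.1]
contact_force: [0.2, -0.1, -0.7]
opening: 0.077
gripper_force: 0.0
```

Run:
```python
from h import *
s=observe();print(s['tool_pos'],s['ee_rot'],s['opening'],s['contact_force'])
c=cams.camera_params("wrist");p,d=cams.capture("wrist");cv2.imwrite("pics/w4.png",p)
import pickle;pickle.dump(c,open("pics/w4.pkl","wb"))
```

```text
[0.52695156 0.05523306 0.2082076 ] [ 1.79720230e+02 -2.33739803e-02  9.01113898e+01] 0.07697160821487126 [ 0.16937248 -0.13524449 -0.66812553]
```

View pics/w4.png

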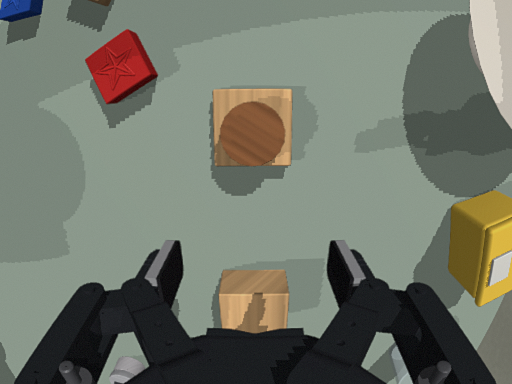

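The wrist view shows spacer_20 on the low riser at (252,133), riser at (252,127), tall riser (253,295).

Run:
```python
from h import *
import pickle
p=cv2.imread("pics/w4.png");c=pickle.load(open("pics/w4.pkl","rb"))
H=cv2.cvtColor(p,cv2.COLOR_BGR2HSV);print(H[95,252],H[133,235])
print(blobs(p,c,True,{'low':(252,95,.016,0)}))
h=H.copy(); m=((H[...,2]<165)&(H[...,1]>125)&(H[...,0]<25)).astype(np.uint8)
m=cv2.morphologyEx(m,cv2.MORPH_OPEN,np.ones((5,5)))
n,l=cv2.connectedComponents(m);i=l[133,245];q=cv2.findContours((l==i).astype(np.uint8),0,1)[0][0][:,0]
P=plane(c,q,.036,True);print(rect(P),q.min(0),q.max(0))
print(go((476.6,270.1),180,90.3),go((476.6,270.1),80,90.3))
```

```text
[ 17 112 182] [ 13 151 120]
{'low': (array([525.3, 107.4,  68.5,  69.2,  90. ]), array([525.1, 107.6,  47.5]), array([ 17, 112, 182], dtype=uint8), [213, 291, 89, 165])}
[525.2 104.   52.3  52.5  90. ] [220 102] [284 165]
(array([214.3, -49.1,  26.3]), np.float64(-0.003), np.float64(96.0)) (array([214.3, -49.3, 126.3]), np.float64(-0.003), np.float64(96.0))
```

Spacer_20 is about 3 mm short in y, so I'll regrasp it and correct.

>>> drive_tool(
  motion=[
    [[50,0,30],0],
    [[50,0,50],0],
    [[50,0,85],0],
    [[50,0,105],0],
    [[50,0,108],0],
    [[50,0,108],0],
  ],
)

```text
clock: 6.47
tool_pos: [0.5237, 0.1068, 0.0953]
ee_rot: [-179.7, 0.0, 90.3]
contact_force: [-0.0, -0.0, 0.8]
opening: 0.0768
gripper_force: 0.0
```

>>> drive_tool(
  motion=[
    [[0,0,0],0],
    [[0,0,0],0],
    [[0,0,0],0],
    [[0,0,0],0],
    [[0,0,-4],0],
    [[3,0,-4],0],
    [[3,0,-4],0],
    [[3,0,0],0],
    [[3,0,2],0],
    [[3,0,2],0],
  ],
  claw=1,
)

```text
clock: 7.3
tool_pos: [0.526, 0.1096, 0.0975]
ee_rot: [179.9, -0.0, 90.2]
contact_force: [-5.5, -0.9, 25.1]
opening: 0.0527
gripper_force: 31.6
```

>>> drive_tool(
  motion=[
    [[0,0,0],0],
    [[0,0,0],0],
    [[0,0,0],0],
    [[0,0,0],0],
    [[0,0,-35],0],
    [[-20,0,-75],0],
    [[-50,0,-110],0],
    [[-50,0,-110],0],
    [[-50,0,-110],0],
    [[-50,0,-110],0],
  ],
  claw=-0.8,
)

```text
clock: 8.13
tool_pos: [0.5256, 0.0592, 0.2052]
ee_rot: [-180.0, -0.0, 90.2]
contact_force: [-0.8, -0.2, -0.4]
opening: 0.0767
gripper_force: 0.0
```

Run:
```python
from h import *
c=cams.camera_params("wrist");p,d=cams.capture("wrist");cv2.imwrite("pics/w5.png",p)
H=cv2.cvtColor(p,cv2.COLOR_BGR2HSV)
print(blobs(p,c,True,{'low':(252,95,.016,0)}))
m=((H[...,2]<165)&(H[...,1]>125)&(H[...,0]<25)).astype(np.uint8)
m=cv2.morphologyEx(m,cv2.MORPH_OPEN,np.ones((5,5)))
n,l=cv2.connectedComponents(m);i=l[133,245];q=cv2.findContours((l==i).astype(np.uint8),0,1)[0][0][:,0]
P=plane(c,q,.036,True);print(rect(P),q.min(0),q.max(0))
print(observe()['tool_pos'],go((476.6,270.1),180,90.3),go((476.6,270.1),80,90.3))
```

```text
{'low': (array([5.252e+02, 1.075e+02, 6.920e+01, 6.870e+01, 3.000e-01]), array([525.4, 107.4,  47.7]), array([ 16, 114, 194], dtype=uint8), [215, 294, 93, 170])}
[5.262e+02 1.072e+02 5.190e+01 5.250e+01 1.000e-01] [224 103] [288 167]
[0.52513103 0.05958824 0.20443321] (array([210.7, -47.7,  24.5]), np.float64(-0.002), np.float64(96.0)) (array([210.7, -47.5, 124.5]), np.float64(-0.002), np.float64(96.0))
```

>>> drive_tool(
  motion=[
    [[41,-10,5],0],
    [[81,-19,10],0],
    [[121,-28,15],0],
    [[161,-38,20],0],
    [[200,-46,25],0],
    [[212,-48,50],0],
    [[212,-48,85],0],
    [[212,-48,110],0],
    [[212,-48,121],0],
    [[212,-48,121],0],
    [[212,-48,121],0],
  ],
)

```text
clock: 9.1
tool_pos: [0.4755, 0.2713, 0.083]
ee_rot: [-179.8, 0.1, 90.3]
contact_force: [1.2, 0.7, 0.1]
opening: 0.0768
gripper_force: 0.0
```

>>> drive_tool(
  motion=[
    [[0,0,0],0],
    [[0,0,0],0],
    [[0,0,0],0],
    [[0,0,0],0],
    [[0,0,0],0],
    [[0,0,0],0],
  ],
  claw=1,
  squeeze=25,
)

```text
clock: 9.6
tool_pos: [0.477, 0.2712, 0.0852]
ee_rot: [180.0, -0.0, 90.2]
contact_force: [0.3, 0.6, 0.7]
opening: 0.0036
gripper_force: 0.0
```

Run:
```python
from h import *
s=observe();print(s['tool_pos'],s['ee_rot'],s['opening'],s['contact_force'],go((525.6,109),140,90.3))
```

```text
[0.47702088 0.27121463 0.08517628] [ 1.79961241e+02 -2.73950385e-02  9.02166561e+01] 0.0036097351779888114 [0.31779724 0.64346986 0.71546944] (array([-162.4,   48. ,  -54.9]), np.float64(-0.001), np.float64(119.0))
```

>>> drive_tool(
  motion=[
    [[0,0,-35],0],
    [[-30,0,-70],0],
    [[-50,0,-105],0],
    [[-50,0,-110],0],
    [[-50,0,-110],0],
    [[-50,0,-110],0],
  ],
  claw=-0.4,
)

```text
clock: 10.1
tool_pos: [0.4772, 0.2212, 0.1949]
ee_rot: [179.9, -0.0, 90.2]
contact_force: [-0.2, 0.7, -0.9]
opening: 0.06
gripper_force: 0.0
```

Run:
```python
from h import *
c=cams.camera_params("wrist");p,d=cams.capture("wrist");cv2.imwrite("pics/w6.png",p)
s=observe();print(s['tool_pos'],s['ee_rot'],s['opening'])
f=192/np.tan(np.radians(c["fovy"]/2));X=np.array(c["R"])@[.4766,.2701,.01]+c["t"];th=np.arctan2(np.hypot(X[0],X[1]),X[2]);uv=X[:2]/np.hypot(X[0],X[1])*th*f+[c["cx"],c["cy"]];print(uv)
b=blobs(p,c,True,{'s10':(int(uv[0]),int(uv[1]),.01,0)});print(b);x=b['s10'][0]
print(go(x[:2],75,90.3))
```

```text
[0.47672283 0.22127306 0.19392375] [-1.79960727e+02 -1.50674727e-03  9.02215999e+01] 0.05963444055262974
[254.18950988 132.01161148]
{'s10': (array([4.760e+02, 2.699e+02, 3.870e+01, 3.830e+01, 1.000e-01]), array([476.3, 269.8,  19.8]), array([ 12, 150, 133], dtype=uint8), [231, 276, 110, 154])}
(array([ 48.6,  -0.5, 118.9]), np.float64(-0.001), np.float64(115.0))
```

>>> drive_tool(
  motion=[
    [[25,0,40],0],
    [[50,0,75],0],
    [[50,0,105],0],
    [[50,0,117],0],
    [[50,0,117.5],0],
    [[50,0,117.5],0],
  ],
)

```text
clock: 10.65
tool_pos: [0.4755, 0.2712, 0.0753]
ee_rot: [-179.8, 0.1, 90.3]
contact_force: [-0.3, 0.4, 1.2]
opening: 0.0594
gripper_force: 0.0
```

>>> drive_tool(
  motion=[
    [[0,0,0],0],
    [[0,0,0],0],
    [[0,0,0],0],
    [[0,0,0],0],
    [[0,0,0],0],
  ],
  claw=1,
  squeeze=25,
)

```text
clock: 11.07
tool_pos: [0.4775, 0.2714, 0.0784]
ee_rot: [179.9, -0.1, 90.2]
contact_force: [-0.2, -1.0, 6.2]
opening: 0.0377
gripper_force: 25.7
```

Run:
```python
from h import *
s=observe();print(s['tool_pos'],s['ee_rot'],s['opening'],s['contact_force'],go((525.6,109),140,90.3))
```

```text
[0.4774989  0.27142381 0.07837152] [ 1.79887940e+02 -7.22684862e-02  9.02103527e+01] 0.03769699653487685 [-0.19058434 -0.9710203   6.22718376] (array([-162.5,   47.6,  -61.7]), np.float64(-0.002), np.float64(119.0))
```

>>> drive_tool(
  motion=[
    [[0,0,-35],0],
    [[-30,9,-60],0],
    [[-68,20,-75],0],
    [[-106,31,-75],0],
    [[-142,42,-75],0],
    [[-162,48,-75],0],
    [[-162,48,-75],0],
    [[-162,48,-60],0],
    [[-162,48,-48],0],
    [[-162,48,-40],0],
    [[-162,48,-38],0],
    [[-162,48,-38],0],
  ],
)

```text
clock: 12.07
tool_pos: [0.525, 0.1096, 0.115]
ee_rot: [-179.9, 0.0, 90.2]
contact_force: [0.6, -0.8, 0.5]
opening: 0.0375
gripper_force: 25.2
```

Run:
```python
from h import *
s=observe();print(s['tool_pos'],s['ee_rot'],s['opening'],s['contact_force'])
p,d=cams.capture("wrist");cv2.imwrite("pics/w7.png",p)
```

```text
[0.52498792 0.10961634 0.11495562] [-1.79935811e+02  7.66474179e-03  9.02494555e+01] 0.037465926945872745 [ 0.620302   -0.81525158  0.49509818]
```

View pics/w7.png

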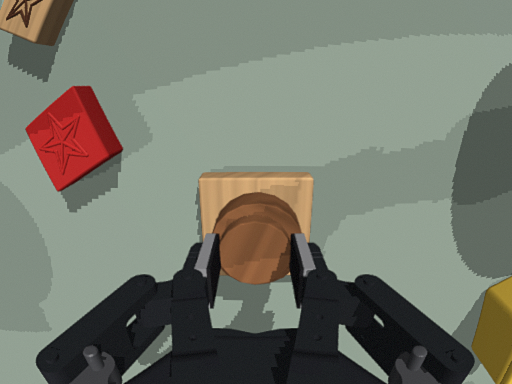

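The wrist view shows spacer_10 held at (256,252) just above spacer_20 (256,240). Lower gently and release.

>>> drive_tool(
  motion=[
    [[-0.5,0.5,1],0],
    [[-0.5,0.5,2],0],
    [[-0.5,0.5,2],0],
  ],
)

```text
clock: 12.37
tool_pos: [0.5263, 0.1092, 0.1143]
ee_rot: [179.9, -0.0, 90.2]
contact_force: [-1.7, -0.1, 7.4]
opening: 0.0378
gripper_force: 26.2
```

Contact. Release, retreat, check.

>>> drive_tool(
  motion=[
    [[0,0,0],0],
    [[0,0,0],0],
    [[0,0,0],0],
    [[0,0,-2],0],
    [[0,0,-35],0],
    [[-20,0,-75],0],
    [[-55,0,-110],0],
    [[-55,0,-110],0],
    [[-55,0,-110],0],
    [[-55,0,-110],0],
  ],
  claw=-0.4,
)

```text
clock: 13.2
tool_pos: [0.5262, 0.0537, 0.223]
ee_rot: [180.0, -0.0, 90.2]
contact_force: [0.3, -0.4, -0.5]
opening: 0.0596
gripper_force: 0.0
```

Run:
```python
from h import *
c=cams.camera_params("wrist");p,d=cams.capture("wrist");cv2.imwrite("pics/w8.png",p)
H=cv2.cvtColor(p,cv2.COLOR_BGR2HSV)
import pickle;pickle.dump(c,open("pics/w8.pkl","wb"))
print(blobs(p,c,True,{'low':(252,95,.016,0)}))
print(observe()['tool_pos'],go((547,-300),240,88))
```

```text
{'low': (array([5.253e+02, 1.075e+02, 6.900e+01, 6.890e+01, 2.000e-01]), array([525.3, 107.1,  47.6]), array([ 17, 111, 195], dtype=uint8), [217, 291, 87, 160])}
[0.52573597 0.05413708 0.22212442] (array([-354.2,   20. ,  -18. ]), np.float64(0.038), np.float64(96.0))
```

View pics/w8.png

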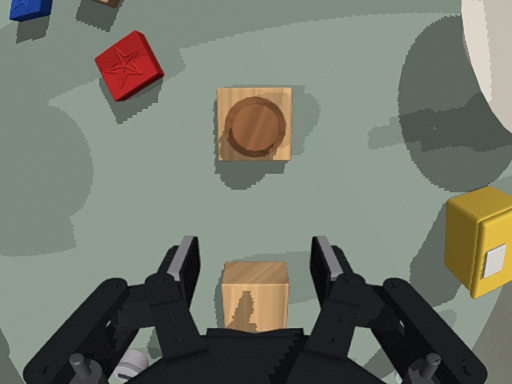

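Spacer_10 sits concentric on spacer_20, at (255,124), on the low riser (254,124). Next is the board, whose long axis lies along world x.

>>> drive_tool(
  motion=[
    [[-314,-26,-78],1.57],
    [[-314,-26,-78],1.57],
    [[-314,-26,-78],1.57],
    [[-314,-26,-78],1.57],
    [[-314,-26,-78],1.57],
    [[-314,-26,-78],1.57],
    [[-314,-26,-78],1.57],
    [[-314,-26,-78],1.57],
    [[-314,-26,-78],1.57],
    [[-314,-26,-78],1.57],
    [[-314,-26,-78],1.57],
    [[-314,-26,-78],1.57],
  ],
  claw=-1,
)

```text
clock: 14.25
tool_pos: [0.5015, -0.2595, 0.2988]
ee_rot: [-179.9, 0.2, 3.9]
contact_force: [1.3, 0.3, 0.7]
opening: 0.0853
gripper_force: 0.0
```

>>> drive_tool(
  motion=[
    [[0,0,0],0.07],
    [[0,0,0],0.07],
    [[0,0,0],0.07],
  ],
)

```text
clock: 14.5
tool_pos: [0.5016, -0.2594, 0.2995]
ee_rot: [-179.9, 0.1, 0.5]
contact_force: [0.2, 0.0, 0.7]
opening: 0.0854
gripper_force: 0.0
```

Run:
```python
from h import *
s=observe();print(s['tool_pos'],s['ee_rot'],s['joint_positions'])
c=cams.camera_params("wrist");p,d=cams.capture("wrist");cv2.imwrite("pics/w9.png",p)
import pickle;pickle.dump(c,open("pics/w9.pkl","wb"))
```

```text
[ 0.50158725 -0.25936437  0.29952022] [-1.79914157e+02  1.33660178e-01  4.76780829e-01] [-2.73485186e+01  1.77535892e+01  4.32099896e+00  7.67256851e+01
  1.35282376e-02  1.52174782e+02]
```

View pics/w9.png

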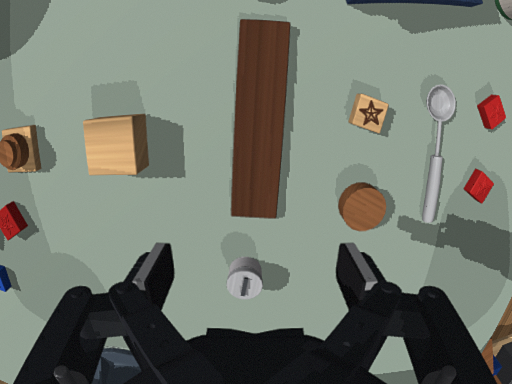

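The wrist view shows the board centred near (262,118), tilted slightly, the small star at (370,113), spacer_26 at (362,206) and the tall riser at (115,145).

Run:
```python
from h import *
import pickle
p=cv2.imread("pics/w9.png");c=pickle.load(open("pics/w9.pkl","rb"))
H=cv2.cvtColor(p,cv2.COLOR_BGR2HSV);print(H[212:222,256],H[100,284:294])
b=blobs(p,c,True,{'board':(262,118,.012,0),'SS':(358,118,.02,165),'SSall':(358,118,.02,0),'tall':(115,145,.046,0)},hue=(0,25))
for k in b: print(k,b[k])
x=b['board'][0]
for a in (x[4],x[4]-90): print(a,go(x[:2],150,a),go(x[:2],76,a))
```

```text
[[  9 142  86]
 [ 11 147  83]
 [ 10 145  86]
 [ 10 156  85]
 [ 10 146  82]
 [ 20  38 101]
 [ 65  27 167]
 [ 66  25 164]
 [ 62  23 163]
 [ 62  24 161]] [[ 10 152  79]
 [ 13  68  60]
 [ 65  28 110]
 [ 68  26 108]
 [ 63  22 106]
 [ 63  24 108]
 [ 60  21 107]
 [ 63  24 106]
 [ 63  24 108]
 [ 60  24 130]]
board (array([ 549.9, -263. ,   58.7,  247. ,   87.2]), array([ 549.9, -262.8,  126.2]), array([ 10, 148,  88], dtype=uint8), [231, 289, 20, 217])
SS (array([ 565.7, -398.5,   40.1,   38.7,   74.8]), array([ 565.4, -398.5,   26.7]), array([ 17, 111, 199], dtype=uint8), [352, 387, 94, 132])
SSall (array([ 566. , -396.7,   44.5,   39.4,   74.8]), array([ 565.6, -396.7,   27.9]), array([ 17, 111, 199], dtype=uint8), [349, 387, 94, 132])
tall (array([ 5.284e+02, -9.190e+01,  7.090e+01,  8.510e+01,  1.000e-01]), array([528.4, -91.7,  54.2]), array([ 17, 110, 222], dtype=uint8), [83, 148, 114, 174])
87.2 (array([ 48.6,   4.1, 149.8]), np.float64(-1.513), np.float64(152.0)) (array([ 48.7,   4.2, 223.8]), np.float64(-1.513), np.float64(152.0))
-2.799999999999997 (array([ 48.6,   4.1, 149.8]), np.float64(0.057), np.float64(152.0)) (array([ 48.7,   4.2, 223.8]), np.float64(0.057), np.float64(152.0))
```

>>> drive_tool(
  motion=[
    [[20,2,40],0.057],
    [[40,4,75],0.057],
    [[50,4,115],0.057],
    [[50,4,150],0.057],
    [[50,4,185],0.057],
    [[50,4,212],0.057],
    [[50,4,222.5],0.057],
    [[50,4,222.5],0.057],
    [[50,4,222.5],0.057],
  ],
)

```text
clock: 15.3
tool_pos: [0.5517, -0.2639, 0.0791]
ee_rot: [-180.0, 0.0, -2.9]
contact_force: [0.2, -0.5, 0.2]
opening: 0.0851
gripper_force: 0.0
```

>>> drive_tool(
  motion=[
    [[0,0,0],0],
    [[0,0,0],0],
    [[0,0,0],0],
    [[0,0,0],0],
    [[0,0,0],0],
  ],
  claw=1,
  squeeze=50,
)

```text
clock: 15.72
tool_pos: [0.5548, -0.2658, 0.0844]
ee_rot: [179.7, -0.6, -3.0]
contact_force: [-7.9, -11.9, 35.6]
opening: 0.0258
gripper_force: 17.6
```

>>> drive_tool(
  motion=[
    [[0,0,-15],0],
    [[0,0,-45],0],
    [[0,0,-85],0],
    [[0,0,-120],0],
    [[0,0,-130],0],
    [[0,0,-130],0],
  ],
)

```text
clock: 16.22
tool_pos: [0.5531, -0.2648, 0.2137]
ee_rot: [179.8, -0.4, -3.0]
contact_force: [0.1, -0.4, -1.2]
opening: 0.0002
gripper_force: 0.0
```

Run:
```python
from h import *
s=observe();print(s['tool_pos'],s['ee_rot'],s['opening'],s['contact_force'],s['moment'],go((525.5,12.5),240,87.8))
```

```text
[ 0.55306792 -0.26476636  0.21365914] [179.82483296  -0.43325029  -2.98449917] 0.00024223626984296745 [ 0.12498137 -0.44966557 -1.19611861] [ 0.03260262 -0.00803606 -0.01908467] (array([ -41.8, -275.4,  -27.5]), np.float64(1.557), np.float64(157.0))
```

The grip was too high and slipped over the board (fingertips sit higher when the fingers are wide open). I'll look again and go lower.

>>> drive_tool(
  motion=[
    [[-40,0,-40],-0.05],
    [[-50,0,-75],-0.05],
    [[-50,0,-86],-0.05],
    [[-50,0,-86],-0.05],
    [[-50,0,-86],-0.05],
  ],
  claw=-0.65,
)

```text
clock: 16.63
tool_pos: [0.5015, -0.2616, 0.2953]
ee_rot: [180.0, -0.1, -0.1]
contact_force: [0.1, -0.3, -0.6]
opening: 0.0607
gripper_force: 0.0
```

Run:
```python
from h import *
s=observe();print(s['tool_pos'],s['ee_rot'],s['opening'])
c=cams.camera_params("wrist");p,d=cams.capture("wrist");cv2.imwrite("pics/w10.png",p)
b=blobs(p,c,True,{'board':(262,118,.012,0)},hue=(0,25))
for k in b: print(k,b[k])
x=b['board'][0];a=x[4]-90
print(a,go(x[:2],71,a))
```

```text
[ 0.50154839 -0.26156916  0.29532125] [ 1.79950272e+02 -1.07653927e-01 -1.44341642e-01] 0.060728507703340075
board (array([ 549.8, -263. ,   58.7,  247. ,   87.2]), array([ 550. , -263.5,  125.9]), array([  9, 144,  92], dtype=uint8), [230, 285, 20, 219])
-2.799999999999997 (array([ 48.4,   1.6, 223.1]), np.float64(0.047), np.float64(153.0))
```

>>> drive_tool(
  motion=[
    [[20,1,40],0.047],
    [[40,1.5,75],0.047],
    [[50,1.5,115],0.047],
    [[50,1.5,150],0.047],
    [[50,1.5,185],0.047],
    [[50,1.5,210],0.047],
    [[50,1.5,220],0.047],
    [[50,1.5,223],0.047],
    [[50,1.5,223],0.047],
    [[50,1.5,223],0.047],
  ],
)

```text
clock: 17.52
tool_pos: [0.5522, -0.2633, 0.0727]
ee_rot: [180.0, -0.1, -2.8]
contact_force: [-0.3, -0.6, 0.4]
opening: 0.0705
gripper_force: 0.0
```

>>> drive_tool(
  motion=[
    [[0,0,2],0],
    [[0,0,2],0],
    [[0,0,2],0],
    [[0,0,2],0],
    [[0,0,2],0],
  ],
  claw=1,
  squeeze=30,
)

```text
clock: 17.93
tool_pos: [0.5527, -0.2636, 0.0717]
ee_rot: [179.9, -0.2, -2.8]
contact_force: [-0.2, -0.4, 7.4]
opening: 0.059
gripper_force: 32.9
```

>>> drive_tool(
  motion=[
    [[0,0,0],0],
    [[0,0,-5],0],
    [[0,0,-20],0],
    [[0,0,-45],0],
    [[0,0,-80],0],
    [[0,0,-110],0],
    [[0,0,-125],0],
    [[0,0,-125],0],
  ],
  squeeze=60,
)

```text
clock: 18.6
tool_pos: [0.553, -0.2637, 0.1994]
ee_rot: [179.9, -0.4, -2.8]
contact_force: [1.0, -0.3, -1.9]
opening: 0.0578
gripper_force: 65.2
```

Run:
```python
from h import *
s=observe();print(s['tool_pos'],s['ee_rot'],s['opening'],s['contact_force'],s['moment'],go((525.3,10),197,90.3))
```

```text
[ 0.55303029 -0.26366675  0.19938062] [179.85199496  -0.37386527  -2.81859262] 0.05780361739213684 [ 0.99738609 -0.31880314 -1.85564099] [-0.03707305 -0.01285058  0.032001  ] (array([ -41.2, -272. ,    1.4]), np.float64(1.516), np.float64(157.0))
```

>>> drive_tool(
  motion=[
    [[-2,-10,-10],-0.05],
    [[-5,-32,-20],-0.15],
    [[-8,-55,-25],-0.27],
    [[-12,-80,-25],-0.39],
    [[-16,-105,-25],-0.51],
    [[-20,-130,-25],-0.63],
    [[-24,-155,-25],-0.75],
    [[-28,-180,-25],-0.87],
    [[-32,-205,-25],-0.99],
    [[-36,-230,-25],-1.11],
    [[-39,-250,-25],-1.22],
    [[-40,-260,-25],-1.3],
  ],
)

```text
clock: 19.6
tool_pos: [0.5233, 0.0008, 0.2188]
ee_rot: [-179.9, -0.0, 72.1]
contact_force: [0.3, 0.2, -2.5]
opening: 0.058
gripper_force: 65.2
```

Run:
```python
from h import *
s=observe();print(s['tool_pos'],s['ee_rot'],s['opening'],s['contact_force'],go((525.5,15.3),200,90.3))
```

```text
[0.52325442 0.00078854 0.21875872] [-1.79893671e+02 -8.22275576e-03  7.20914126e+01] 0.05803366362883308 [ 0.32697998  0.24230405 -2.50511648] (array([14.5, -2.3, 18.8]), np.float64(-0.318), np.float64(108.0))
```

>>> drive_tool(
  motion=[
    [[3,0,0],-0.1],
    [[8,-1,0],-0.2],
    [[13,-2,0],-0.29],
    [[14.5,-2,10],-0.318],
    [[14.5,-2,30],-0.318],
    [[14.5,-2,50],-0.318],
    [[14.5,-2,60],-0.318],
    [[14.5,-2,60],-0.318],
  ],
)

```text
clock: 20.27
tool_pos: [0.5252, 0.0131, 0.157]
ee_rot: [-179.7, -0.0, 89.9]
contact_force: [-0.3, 0.1, -2.5]
opening: 0.0579
gripper_force: 65.1
```

Run:
```python
from h import *
s=observe();print(s['tool_pos'],s['ee_rot'],s['opening'],s['contact_force'],go((525.5,15.3),130,90.3))
p,d=cams.capture("wrist");cv2.imwrite("pics/w11.png",p)
q,d=cams.capture("side");cv2.imwrite("pics/s11.png",cv2.resize(q[130:330,130:330],(450,450)));
a=np.zeros((450,800,3),np.uint8);a[:384*350//512*1,:350]=cv2.resize(p,(350,384*350//512));a[:,350:]=cv2.resize(q[130:330,130:330],(450,450));cv2.imwrite("pics/c11.png",a)
```

```text
[0.52524598 0.01307792 0.15699016] [-1.79710204e+02 -2.78806632e-04  8.98887238e+01] 0.05792882574971261 [-0.264238    0.10086184 -2.51247417] (array([ 2.2,  0.4, 27. ]), np.float64(-0.007), np.float64(92.0))
```

View pics/c11.png

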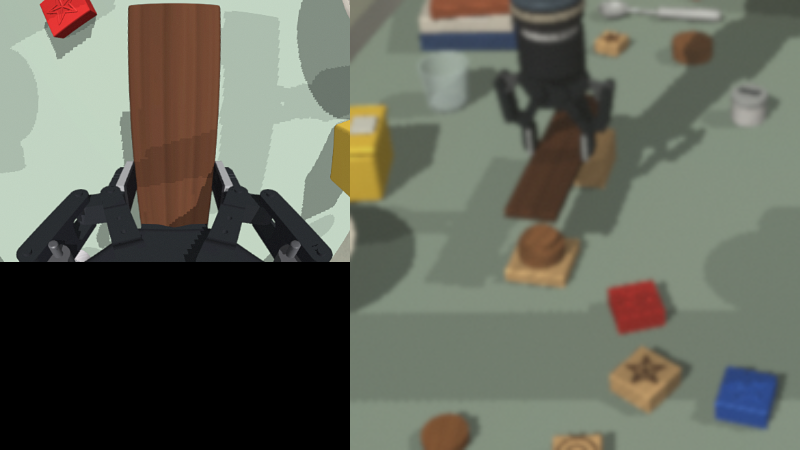

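The view shows the board held and aligned over both risers; the side crop shows it clear above the spacer stack at (542,245). Lowering it.

>>> drive_tool(
  motion=[
    [[1,0,12],-0.007],
    [[2,0.4,24],-0.007],
    [[2.2,0.4,31],-0.007],
    [[2.2,0.4,35],-0.007],
    [[2.2,0.4,36],-0.007],
    [[2.2,0.4,36],-0.007],
  ],
)

```text
clock: 20.87
tool_pos: [0.5276, 0.0152, 0.1241]
ee_rot: [180.0, -0.0, 90.3]
contact_force: [-0.1, -0.0, -2.1]
opening: 0.0579
gripper_force: 65.1
```

Run:
```python
from h import *
s=observe();print(s['tool_pos'],s['ee_rot'],s['opening'],s['contact_force'],s['moment'],go((525.5,15.3),118,90.3))
```

```text
[0.52760008 0.01523699 0.12405279] [ 1.79984512e+02 -3.63801392e-03  9.02831880e+01] 0.05787066428528008 [-0.14198506 -0.01840079 -2.14416969] [ 0.02408774  0.03989236 -0.03915188] (array([ 0.1, -2.1,  6.1]), np.float64(-0.0), np.float64(91.0))
```

>>> drive_tool(
  motion=[
    [[0,-1,2],0],
    [[0,-1,4],0],
    [[0,-1,4],0],
    [[0,-1,4],0],
  ],
)

```text
clock: 21.2
tool_pos: [0.5264, 0.0153, 0.1198]
ee_rot: [180.0, -0.0, 90.3]
contact_force: [0.6, 0.2, -2.7]
opening: 0.0582
gripper_force: 65.2
```

>>> drive_tool(
  motion=[
    [[0,-0.5,1],0],
    [[0,-0.5,2],0],
    [[0,-0.5,2],0],
  ],
)

```text
clock: 21.45
tool_pos: [0.526, 0.0153, 0.1181]
ee_rot: [180.0, -0.0, 90.3]
contact_force: [-1.7, 0.4, 2.3]
opening: 0.058
gripper_force: 65.7
```

>>> drive_tool(
  motion=[
    [[0,0,0],0],
    [[0,0,0],0],
    [[0,0,0],0],
    [[0,0,0],0],
    [[0,0,-15],0],
    [[0,0,-50],0],
    [[-30,0,-90],0],
    [[-70,0,-130],0],
    [[-90,0,-170],0],
    [[-90,0,-190],0],
    [[-90,0,-190],0],
    [[-90,0,-190],0],
  ],
  claw=-0.9,
)

```text
clock: 22.45
tool_pos: [0.5273, -0.0758, 0.3101]
ee_rot: [179.7, 0.0, 90.2]
contact_force: [0.3, 0.3, -0.9]
opening: 0.081
gripper_force: 0.0
```

Run:
```python
from h import *
s=observe();print(s['tool_pos'],s['ee_rot'],s['opening'],s['contact_force'])
c=cams.camera_params("wrist");p,d=cams.capture("wrist");cv2.imwrite("pics/w12.png",p)
import pickle;pickle.dump(c,open("pics/w12.pkl","wb"))
```

```text
[ 0.52732957 -0.07578541  0.31013741] [1.79722186e+02 3.41759884e-02 9.01906501e+01] 0.08096182852534152 [ 0.31141206  0.29573195 -0.85610205]
```

View pics/w12.png

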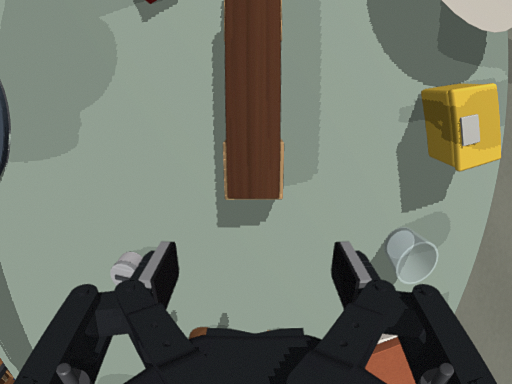

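The wrist view shows the board lying on the tall riser with equal ledges at (224,170) and (283,170), its near end at row 199; the far end is out of frame.

Run:
```python
from h import *
import pickle
p=cv2.imread("pics/w12.png");c=pickle.load(open("pics/w12.pkl","rb"))
H=cv2.cvtColor(p,cv2.COLOR_BGR2HSV);print(H[186:206,255].tolist());print(H[165,218:230].tolist(),H[165,278:290].tolist())
m=((H[...,0]<14)&(H[...,1]>115)&(H[...,2]<140)).astype(np.uint8)
L=[];Rr=[]
for r in range(20,186,5):
    j=np.nonzero(m[r,215:295])[0]+215; L.append((j.min(),r));Rr.append((j.max()+1,r))
for n,q in(('L',L),('R',Rr)):
    P=plane(c,np.array(q)-[.5,0],.058,True)*1000;f=np.polyfit(P[:,1],P[:,0],1);print(n,f,np.degrees(np.arctan(-f[0])),np.std(P[:,0]-np.polyval(f,P[:,1])))
e=np.nonzero(m[:,255])[0].max();print(e,plane(c,[(255,e+.5)],.058,True)*1000,plane(c,[(255,e+.5)],.046,True)*1000)
# tall riser top ledge
for r in (150,165,180):
    w=((H[r,:,0]<25)&(H[r,:,1]>60));j=np.nonzero(w[210:300])[0]+210
    print(r,plane(c,[(j.min()-.5,r),(j.max()+.5,r)],.046,True)*1000)
t,_=cams.capture("top");ct=cams.camera_params("top");Ht=cv2.cvtColor(t,cv2.COLOR_BGR2HSV)
cv2.imwrite("pics/t12.png",t)
print(blobs(t,ct,False,{'board':(215,165,.058,0)},hue=(0,13)))
```

```text
[[10, 142, 81], [11, 148, 79], [10, 146, 82], [10, 147, 80], [9, 138, 83], [10, 143, 82], [10, 149, 82], [11, 146, 82], [11, 150, 80], [10, 148, 81], [10, 149, 82], [11, 152, 82], [15, 118, 84], [19, 75, 116], [63, 24, 106], [63, 24, 105], [57, 22, 104], [63, 26, 107], [60, 22, 105], [60, 22, 104]]
[[63, 22, 105], [57, 26, 106], [60, 22, 106], [66, 25, 104], [68, 27, 105], [20, 67, 115], [17, 111, 131], [17, 113, 135], [14, 117, 96], [11, 140, 73], [10, 148, 76], [9, 137, 80]] [[9, 140, 82], [11, 137, 78], [16, 111, 149], [17, 113, 172], [16, 116, 174], [18, 85, 141], [68, 27, 142], [64, 25, 144], [65, 24, 141], [60, 22, 140], [62, 23, 142], [60, 21, 143]]
L [-6.28718974e-03  4.96691100e+02] 0.3602246904718371 0.38451491597917464
R [-7.68685512e-03  5.55073550e+02] 0.4404156820672221 0.4694749241905988
197 [[ 528.84882524 -110.69943606]] [[ 528.95293733 -114.99329289]]
150 [[491.6595807  -57.52812568]
 [561.33077245 -57.44401793]]
165 [[491.2472034  -75.1797845 ]
 [561.79821086 -75.10518604]]
180 [[491.94139784 -93.26487161]
 [561.15342585 -93.20235861]]
{'board': None}
```

Board is square and central (within ~2 mm). Next, the large star.

Run:
```python
from h import *
print(go((343,219),210,62.5))
```

```text
(array([ 294.5, -181.7,   97.2]), np.float64(0.485), np.float64(82.0))
```

>>> drive_tool(
  motion=[
    [[294,-182,97],0.485],
    [[294,-182,97],0.485],
    [[294,-182,97],0.485],
    [[294,-182,97],0.485],
    [[294,-182,97],0.485],
    [[294,-182,97],0.485],
    [[294,-182,97],0.485],
    [[294,-182,97],0.485],
    [[294,-182,97],0.485],
    [[294,-182,97],0.485],
    [[294,-182,97],0.485],
    [[294,-182,97],0.485],
  ],
  claw=-0.7,
)

```text
clock: 23.55
tool_pos: [0.3422, 0.2183, 0.2099]
ee_rot: [-180.0, 0.1, 62.6]
contact_force: [0.4, -0.2, -0.4]
opening: 0.0723
gripper_force: 0.0
```

```bash
cat >> h.py <<'E'
def uvof(c,X):
    f=192/np.tan(np.radians(c["fovy"]/2));Y=np.array(c["R"])@X+c["t"];r=np.hypot(Y[0],Y[1])
    return Y[:2]/r*np.arctan2(r,Y[2])*f+[c["cx"],c["cy"]]
def star(name,X,half):
    """bright top face (with dark star filled) near world X"""
    s=observe();c=cams.camera_params("wrist");p,_=cams.capture("wrist");cv2.imwrite(f"pics/{name}.png",p)
    print(s['tool_pos'],s['ee_rot'],s['opening']);u,v=uvof(c,X).astype(int);print(u,v)
    H=cv2.cvtColor(p,cv2.COLOR_BGR2HSV);w=H[v-40:v+40,u-40:u+40]
    k=(w[...,0]<25)&(w[...,1]>80);top=np.percentile(w[...,2][k],70);print('top V',top)
    m=((H[...,0]<25)&(H[...,1]>60)&(H[...,2]>top*.88)).astype(np.uint8)
    m=cv2.morphologyEx(m,cv2.MORPH_CLOSE,np.ones((3,3)))
    cs=[q for q in cv2.findContours(m,0,1)[0] if cv2.contourArea(q)>300]
    q=min(cs,key=lambda q:np.hypot(*(q[:,0].mean(0)-[u,v])))
    return rect(plane(c,q[:,0],X[2],True))
E
python3 - <<'E'
from h import *
r=star('w13',[.371,.272,.024],26);print(r)
a=r[4]; print(go(r[:2],73,a),go(r[:2],73,a-90))
E
```

```text
[0.34224946 0.21827505 0.20990863] [-1.79958994e+02  1.02232704e-01  6.26060683e+01] 0.07225654361327707
256 117
top V 189.0
[370.4 272.   49.6  50.2  62.6]
(array([ 60.8,  -0.5, 137.2]), np.float64(-0.002), np.float64(150.0)) (array([ 60.8,  -0.5, 137.2]), np.float64(1.569), np.float64(150.0))
```

>>> drive_tool(
  motion=[
    [[35,0,25],0],
    [[62,-0.5,45],0],
    [[62,-0.5,80],0],
    [[62,-0.5,110],0],
    [[62,-0.5,128],0],
    [[62,-0.5,136],0],
    [[62,-0.5,136],0],
    [[62,-0.5,136],0],
  ],
)

```text
clock: 24.27
tool_pos: [0.3719, 0.2731, 0.0752]
ee_rot: [180.0, -0.0, 62.4]
contact_force: [0.3, 0.3, -0.8]
opening: 0.0727
gripper_force: 0.0
```

>>> drive_tool(
  motion=[
    [[0,0,0],0],
    [[0,0,0],0],
    [[0,0,0],0],
    [[0,0,0],0],
    [[0,0,0],0],
  ],
  claw=1,
  squeeze=30,
)

```text
clock: 24.68
tool_pos: [0.372, 0.2739, 0.0762]
ee_rot: [179.9, -0.1, 62.5]
contact_force: [0.8, -2.6, 7.4]
opening: 0.0516
gripper_force: 31.5
```

>>> drive_tool(
  motion=[
    [[0,0,-20],0],
    [[0,0,-55],0],
    [[0,0,-90],0],
    [[0,0,-115],0],
    [[0,0,-120],0],
    [[0,0,-120],0],
  ],
)

```text
clock: 25.18
tool_pos: [0.372, 0.2743, 0.1972]
ee_rot: [179.9, -0.3, 62.5]
contact_force: [1.2, 0.4, 0.5]
opening: 0.0511
gripper_force: 32.4
```

Run:
```python
from h import *
s=observe();print(s['tool_pos'],s['ee_rot'],s['opening'],s['contact_force'],go((526.4,-81),190,90.3))
```

```text
[0.37200999 0.27429861 0.19720055] [179.87489372  -0.27358461  62.50256592] 0.051061615120654436 [1.23268444 0.35831898 0.48743489] (array([-243.9,  301. ,    6.7]), np.float64(-0.485), np.float64(154.0))
```

>>> drive_tool(
  motion=[
    [[-12,15,0],-0.03],
    [[-36,44,0],-0.08],
    [[-61,75,0],-0.13],
    [[-86,106,0],-0.18],
    [[-111,137,0],-0.23],
    [[-136,168,0],-0.28],
    [[-161,199,0],-0.33],
    [[-186,230,0],-0.38],
    [[-211,261,0],-0.43],
    [[-232,287,0],-0.47],
    [[-243,300.5,0],-0.485],
    [[-243,300.5,0],-0.485],
  ],
)

```text
clock: 26.18
tool_pos: [0.5262, -0.0839, 0.1931]
ee_rot: [-179.9, 0.0, 90.1]
contact_force: [-0.5, -0.5, -0.6]
opening: 0.0511
gripper_force: 32.3
```

>>> drive_tool(
  motion=[
    [[0,0,10],0],
    [[0,0,30],0],
    [[0,0,45],0],
    [[0,0,50],0],
    [[0,0,50],0],
    [[0,0,50],0],
  ],
)

```text
clock: 26.68
tool_pos: [0.525, -0.0799, 0.1444]
ee_rot: [-179.9, -0.0, 90.3]
contact_force: [0.7, -0.2, -0.2]
opening: 0.0515
gripper_force: 32.3
```

Run:
```python
from h import *
s=observe();print(s['tool_pos'],s['ee_rot'],s['opening'],s['contact_force'],go((526.4,-80),134,90.3))
p,d=cams.capture("wrist");cv2.imwrite("pics/w14.png",p)
```

```text
[ 0.52497973 -0.07986558  0.1444306 ] [-1.79939707e+02 -2.11481202e-02  9.03425117e+01] 0.05148741045863515 [ 0.72286773 -0.16024983 -0.22737903] (array([-0.1,  1.4, 10.4]), np.float64(0.001), np.float64(81.0))
```

View pics/w14.png

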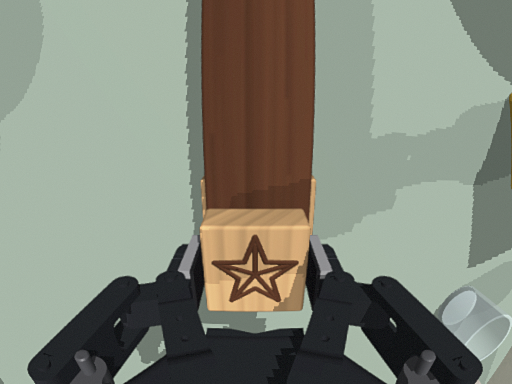

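The wrist view shows the star block held at (255,260), above the board end, whose centreline is about column 257. A 1 mm lateral trim, then lower.

>>> drive_tool(
  motion=[
    [[0,1,5],0],
    [[0,1,8.5],0],
    [[0,1,10],0],
    [[0,1,11],0],
    [[0,1,11],0],
  ],
)

```text
clock: 27.15
tool_pos: [0.5264, -0.0807, 0.1342]
ee_rot: [180.0, -0.0, 90.3]
contact_force: [-1.6, -0.5, 4.8]
opening: 0.0515
gripper_force: 33.0
```

>>> drive_tool(
  motion=[
    [[0,0,0],0],
    [[0,0,0],0],
    [[0,0,0],0],
    [[0,0,0],0],
    [[0,0,-15],0],
    [[0,0,-50],0],
    [[-30,0,-80],0],
    [[-60,0,-105],0],
    [[-60,0,-105],0],
    [[-60,0,-105],0],
  ],
  claw=-0.7,
)

```text
clock: 27.98
tool_pos: [0.5274, -0.1421, 0.2401]
ee_rot: [179.8, 0.0, 90.2]
contact_force: [0.5, 0.8, 0.4]
opening: 0.0729
gripper_force: 0.0
```

Run:
```python
from h import *
r=star('w15',[.5265,-.082,.082],26);print(r)
print(go((530,-440),210,74.8),observe()['joint_positions'])
```

```text
[ 0.52736605 -0.14212325  0.24005482] [1.79830276e+02 3.91916228e-02 9.01543465e+01] 0.07289891703936612
253 121
top V 195.0
[ 5.261e+02 -8.340e+01  5.040e+01  4.980e+01  3.000e-01]
(array([-298.9,    2.3,   28.7]), np.float64(0.269), np.float64(75.0)) [-1.50097551e+01  1.72764651e+01 -5.44406552e+00  6.72583810e+01
  1.74147504e-02  7.47836876e+01]
```

>>> drive_tool(
  motion=[
    [[-314,22,20],0.269],
    [[-314,22,20],0.269],
    [[-314,22,20],0.269],
    [[-314,22,20],0.269],
    [[-314,22,20],0.269],
    [[-314,22,20],0.269],
    [[-314,22,20],0.269],
    [[-314,22,20],0.269],
    [[-314,22,20],0.269],
    [[-314,22,20],0.269],
    [[-314,22,20],0.269],
  ],
  claw=-0.45,
)

```text
clock: 28.95
tool_pos: [0.5502, -0.4533, 0.2171]
ee_rot: [-179.9, -0.1, 74.9]
contact_force: [0.5, 0.0, -0.3]
opening: 0.0616
gripper_force: 0.0
```

Run:
```python
from h import *
r=star('w16',[.5657,-.3985,.02],20);print(r)
a=r[4]; print(go(r[:2],74,a),go(r[:2],74,a-90))
```

```text
[ 0.55021942 -0.45326724  0.21711684] [-1.79854861e+02 -9.34225619e-02  7.49076117e+01] 0.061563072292918075
256 121
top V 207.0
[ 565.3 -399.2   37.3   37.8   75. ]
(array([ 55.6,   0.6, 143.8]), np.float64(-0.001), np.float64(66.0)) (array([ 55.6,   0.6, 143.8]), np.float64(1.57), np.float64(66.0))
```

>>> drive_tool(
  motion=[
    [[35,0.5,25],0],
    [[57.5,0.5,45],0],
    [[57.5,0.5,80],0],
    [[57.5,0.5,115],0],
    [[57.5,0.5,133],0],
    [[57.5,0.5,141.5],0],
    [[57.5,0.5,141.5],0],
    [[57.5,0.5,141.5],0],
  ],
)

```text
clock: 29.67
tool_pos: [0.5663, -0.3986, 0.0781]
ee_rot: [180.0, 0.0, 74.9]
contact_force: [-0.0, 0.7, 1.0]
opening: 0.0618
gripper_force: 0.0
```

>>> drive_tool(
  motion=[
    [[0,0,0],0],
    [[0,0,0],0],
    [[0,0,0],0],
    [[0,0,0],0],
    [[0,0,0],0],
  ],
  claw=1,
  squeeze=30,
)

```text
clock: 30.08
tool_pos: [0.5667, -0.3998, 0.0793]
ee_rot: [179.8, 0.0, 74.9]
contact_force: [0.4, 1.0, 7.1]
opening: 0.0394
gripper_force: 31.3
```

>>> drive_tool(
  motion=[
    [[0,0,-20],0],
    [[0,0,-55],0],
    [[0,0,-90],0],
    [[0,0,-120],0],
    [[0,0,-135],0],
    [[0,0,-135],0],
  ],
)

```text
clock: 30.58
tool_pos: [0.5671, -0.4004, 0.218]
ee_rot: [179.5, 0.2, 74.9]
contact_force: [-0.4, 0.1, 0.0]
opening: 0.0393
gripper_force: 30.5
```

Run:
```python
from h import *
s=observe();print(s['tool_pos'],s['ee_rot'],s['opening'],s['contact_force'],go((525.3,109.5),200,90.3))
```

```text
[ 0.56713096 -0.40038391  0.21804766] [1.79545902e+02 1.60083924e-01 7.48576782e+01] 0.03934449510813864 [-0.35284902  0.11472915  0.02383612] (array([ 481.3, -173.7,   15.3]), np.float64(-0.27), np.float64(70.0))
```

>>> drive_tool(
  motion=[
    [[18,-6,0],-0.02],
    [[54,-19,0],-0.04],
    [[92,-33,0],-0.06],
    [[130,-47,0],-0.08],
    [[168,-61,0],-0.1],
    [[206,-75,0],-0.12],
    [[244,-89,0],-0.14],
    [[282,-103,0],-0.16],
    [[320,-117,0],-0.18],
    [[358,-131,0],-0.2],
    [[396,-144,0],-0.23],
    [[430,-156,0],-0.25],
  ],
)

```text
clock: 31.58
tool_pos: [0.5267, 0.0587, 0.2123]
ee_rot: [180.0, -0.0, 89.3]
contact_force: [0.8, -0.1, -0.4]
opening: 0.0392
gripper_force: 30.5
```

Run:
```python
from h import *
s=observe();print(s['tool_pos'],s['ee_rot'],s['opening'],s['contact_force'],go((525.3,108.5),150,90.3))
```

```text
[0.52667849 0.05865559 0.21228547] [ 1.79976351e+02 -2.09480247e-02  8.92914476e+01] 0.03923673323565554 [ 0.84519941 -0.06755346 -0.44256926] (array([49.8, -2. , 62.3]), np.float64(-0.018), np.float64(97.0))
```

>>> drive_tool(
  motion=[
    [[15,-1,0],-0.018],
    [[32,-2,5],-0.018],
    [[42,-2,20],-0.018],
    [[46,-2,45],-0.018],
    [[46,-2,60],-0.018],
    [[46,-2,60],-0.018],
    [[46,-2,60],-0.018],
  ],
)

```text
clock: 32.17
tool_pos: [0.5255, 0.1025, 0.1518]
ee_rot: [-179.9, 0.0, 90.2]
contact_force: [0.7, 0.3, 0.5]
opening: 0.0392
gripper_force: 30.5
```

Run:
```python
from h import *
s=observe();print(s['tool_pos'],s['ee_rot'],s['opening'],s['contact_force'],go((525.3,108.5),137,90.3))
p,d=cams.capture("wrist");cv2.imwrite("pics/w17.png",p)
```

```text
[0.52547239 0.10245827 0.15179877] [-1.79900824e+02  1.48731250e-02  9.02286680e+01] 0.03920874903695425 [0.66179247 0.29315483 0.48803182] (array([ 6. , -0.1, 14.8]), np.float64(-0.001), np.float64(101.0))
```

View pics/w17.png

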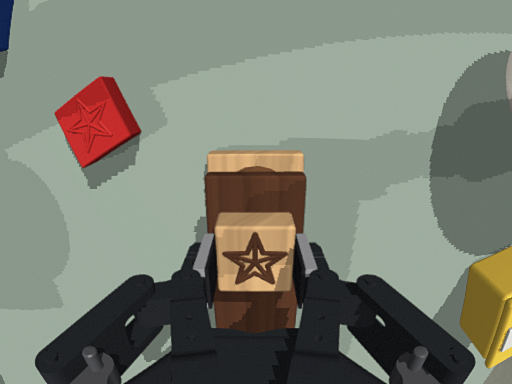

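The wrist view shows the small star held at (255,250), centred on the board (centreline about column 255), whose far end is at row 172 over the low riser. Lowering.

>>> drive_tool(
  motion=[
    [[3,0,5],0],
    [[6,0,10],0],
    [[6,0,12.5],0],
    [[6,0,14],0],
    [[6,0,14],0],
    [[6,0,14],0],
  ],
)

```text
clock: 32.72
tool_pos: [0.526, 0.1085, 0.1383]
ee_rot: [-180.0, -0.0, 90.2]
contact_force: [-0.5, 0.7, -0.6]
opening: 0.0393
gripper_force: 30.5
```

>>> drive_tool(
  motion=[
    [[0,0,1],0],
    [[0,0,1.5],0],
    [[0,0,1.5],0],
  ],
)

```text
clock: 32.97
tool_pos: [0.5262, 0.1086, 0.1374]
ee_rot: [180.0, -0.0, 90.2]
contact_force: [-1.4, 0.3, 5.7]
opening: 0.039
gripper_force: 31.1
```

>>> drive_tool(
  motion=[
    [[0,0,0],0],
    [[0,0,0],0],
    [[0,0,0],0],
    [[0,0,-15],0],
    [[0,0,-50],0],
    [[-30,0,-80],0],
    [[-70,0,-110],0],
    [[-70,0,-110],0],
    [[-70,0,-110],0],
  ],
  claw=-0.5,
)

```text
clock: 33.72
tool_pos: [0.5272, 0.0369, 0.2487]
ee_rot: [179.8, -0.0, 90.1]
contact_force: [0.0, 0.6, -0.9]
opening: 0.0638
gripper_force: 0.0
```

Run:
```python
from h import *
r=star('w18',[.5253,.107,.078],20);print(r)
q,d=cams.capture("side");cv2.imwrite("pics/s18.png",cv2.resize(q[150:310,150:310],(600,600)))
c=cams.camera_params("wrist");p,dw=cams.capture("wrist")
print(uvof(c,[.525,.125,.058]))
```

```text
[0.52717964 0.03692849 0.24871703] [ 1.79786227e+02 -5.89415234e-03  9.00751487e+01] 0.063786101877178
251 107
top V 195.0
[526.1 108.2  38.3  38.8  90. ]
[254.05697878  88.45887734]
```

View pics/w18.png

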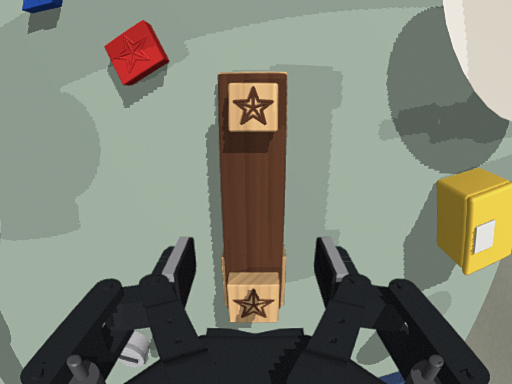

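View pics/s18.png

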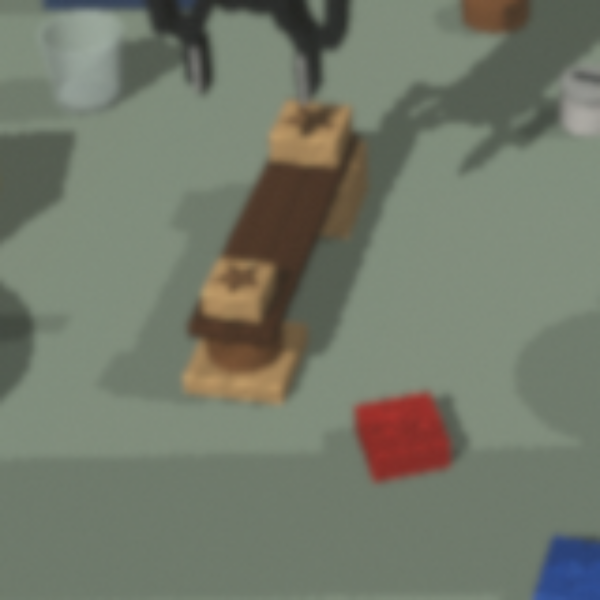

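Both views show the board level on both risers, the small star at (253,107) and the large star at (253,298), both centred and face up. Nothing touches the gripper, so I'm handing it in.

```bash
python3 -c "
from rig import robot
print(robot.finish_job())"
```

```text
the job is handed in; nothing more can be done
None
```

I handed the job in at about 34 s of the 106 s; the judge's verdict was not shown. By camera, the board is level and square across the tall riser and the low riser with its 20 + 10 mm spacers, and about 2 mm off centre lengthwise. Both stars stand face up within about 1 mm of their riser centres, and I left the other spacers, the ring mould and the look-alikes alone.

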